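# Hook the oblong link onto the headed anchor stud

## Task

Fit the blue-gripped link on the bench anchor: tilt it so that its oblong eye slips past the wide round head of the stud, then lay it flat on the green foot, under the head, so that it cannot lift off, and let go. Leave the red-gripped link, whose hole is too small, where it lies.

Things in the scene. Friction and masses are not known exactly. Their poses are not given: they have to be found in the camera images.
- oblong_link: loose 6 mm steel plate, 180 g, lying flat, blue grip on top. Origin: eye centre, underside; x towards the grip, z up. Through eye 46 mm along x, 68 along y; rim 10 mm wide at the nose (x -23 to -33 mm) and sides; tail to x = 85 mm. Grip: block at x = 70 mm, 14 mm thick along x, 40 along y, top 47 mm above the underside; pinch it along x. Starts with x within 0.35 rad of world x
- anchor: fixed bench anchor. Origin: stud's axis, on the bench; z up. Flat green foot, 140 mm wide, top at 10 mm; neck 12 mm wide up to 40 mm; round steel head 54 mm wide at 40 to 48 mm. Level, the eye cannot pass. Tilt the link some 30 degrees, nose low, grip high; lower the nose outside the head, draw it under the head towards the neck, then level the link. Any yaw will do
- plain_link: loose steel link of the same outline and size, but with a red grip and only a 22 mm round hole; to be left alone. Origin: hole centre, underside; x towards the red grip, 70 mm away. Lies flat, x within 0.35 rad of world x
- vice: tall red bench vice to the right of the work, fixed, always in the same place, not part of the job: an obstacle that reaches 0.27 m above the bench, from about 0.29 to 0.89 m ahead of the robot and 0.15 to 0.43 m to its right; carry the gripper high over it or round it on the robot's side. Origin: under the middle of its base

How it is judged:
By the outcome, as a careful person would: the job done as asked, in the order asked, and still so for the second after the job is handed in, with the robot touching nothing.
It also fails if it takes over 42 s, if anything falls off the work surface, if the arm or the gripper's body presses on something with over 40 N, if the wrist force passes 120 N, or if a joint passes its speed limit or range.

## Robot

A 6-joint arm with a two-finger parallel gripper is mounted at the origin on a cart in front of the work surface, level with it; the furniture and walls round the work are solid. World frame = base frame: x ahead of the robot, y to its left, z up, the work surface at z = 0. Lengths are in mm, angles in degrees, forces in N, time in s.
With the tool pointing down it reaches from about 275 to 750 mm from the base axis. Payload 10.2 kg.
Tool frame: the origin (TCP) lies at the very end of the fingers, on their centre line; the grasp point (between the pads) lies 19 mm behind it; z points along the fingers, y is the line along which they close (so a half turn about z gives the same grasp; the last joint's range is limited). The gripper opens to 85 mm and grips with 20 to 120 N. Pads are 22 mm wide; open, the fingers measure 114 mm over their backs; the gripper's body (76 mm by 85 mm) begins 54 mm behind the grasp point. The pads swing forward as they close: fully open they stand 13 mm farther back than shut.
Start: joints at [62.888, 17.928, 85.812, -0, 76.261, -12.8], TCP at [129.798, 508.708, 231.294] pointing down, gripper open.
Joint ranges: [-168.41, 168.41], [-55.51, 124.54], [10.69, 146.95], [-70.63, 250.63], [1, 178], [-165.06, 165.06]. Speed limits (degrees/s): [136.94, 136.94, 172.46, 180, 180, 180].

## Interface

Orientations are given as a 3x3 rotation matrix whose columns are the frame's x, y, z axes.
In Python, from rig import robot gives the robot as it stands. The module is installed in compiled form; this text tells all that it offers.
- The arm moves only by the tool send_rows, never from a script. Its argument "commands" is a list of rows, each a list of 7 numbers: the shift along the tool's x, y, z in m, then the turn, a rotation vector about the tool's x, y, z in rad, then the finger opening in m, from 0 to 0.0854. A call has 1 to 12 rows; each row shifts and turns the commanded pose from where the row before left it, along the tool's axes as they then stand; what a row does not reach is not made up. A row lasts 1/12 s, in which the tool goes at most 41.7 mm and 7.16 degrees, less where a joint would pass 70% of its speed; a pose out of reach is approached as far as the arm can. A call is refused whole if a number of a shift passes 0.0417 or a number of a turn 0.125, either way. A call with a gripper value outside its range is refused whole. The fingers move at their own pace and stop on an object; the grip force is fixed at half the most. Time passes only in rows, so rows that do not move let the fingers close. It gives the time, the measured TCP pose, the force, the opening and the grip force at its end, in the units of the state.
- robot.read_state(): the state, without advancing time (a new reading comes with each control period).
- robot.camera(name): name is "scene" or "top" or "wrist"; returns a dict with "image" (420x560x3 uint8, red, green, blue), "vertical_fov" (degrees; the focal length in pixels is half the picture's height over the tangent of half this angle, whatever the lens; pixels are square), "cx", "cy" (the principal point, pixels), "dist_coeffs" ([k1, k2, p1, p2, k3] as OpenCV has them; the pictures are not rectified), "extrinsics" (4x4, takes a point from camera to world coordinates). Camera axes: x right, y down, z forward; pixel columns grow to the right and rows downward; lengths in mm; the calibration is good to about 2 mm. A picture is of the moment at which its call begins. There is no depth.
- robot.close_job(): hands the job in; it is judged then, once.
The state is a dict: "time": time; "qpos": joint angles; "dq": joint speeds; "effort": joint torques, N m; "ee_pos": TCP position; "ee_rot": TCP orientation; "force": force on the tool from outside, world axes, zero at the start; "moment": the same for the moment, N m; "finger_gap": opening from 0.0 (shut) to 1.0 (fully open); "finger_force": force on a finger pad.
Only numpy, scipy, OpenCV 4.12 (cv2) and the standard library are available. Lean on these libraries where they do the work, as an engineer would, in place of code of your own. Each camera call takes 0.05 s, during which the arm holds its last target. There are 200 camera calls.

## Working session

There is one attempt and no reset: what is moved stays moved. The work goes in short steps, Python scripts to look and compute and a tool call to move; the robot and the scene stay as the last step left them, time stands still between calls to the robot, and variables do not carry over. Pictures are saved under pics/ and viewed, at most 10 in all, crops included, and the job is handed in when it is done.

Besides the shell and the picture viewer there is one more tool, called after "Call:" by a JSON object that holds its "name" and its "arguments", one argument or row to a line. send_rows: Moves the arm, as the interface text tells. Its arguments: {"type":"object","properties":{"commands":{"type":"array","items":{"type":"array","items":{"type":"number"}}}},"required":["commands"]}

```bash
mkdir -p pics; cat > h.py <<'E'
import numpy as np, cv2
from rig import robot
def K(c):
    h=c["image"].shape[0]; f=h/2/np.tan(np.radians(c["vertical_fov"])/2)
    return np.array([[f,0,c["cx"]],[0,f,c["cy"]],[0,0,1]])
def ray(c,px,z):
    p=cv2.undistortPoints(np.array(px,float).reshape(-1,1,2),K(c),np.array(c["dist_coeffs"],float)).reshape(-1,2)
    E=np.array(c["extrinsics"]); d=np.c_[p,np.ones(len(p))]@E[:3,:3].T; o=E[:3,3]
    return o+d*((z-o[2])/d[:,2])[:,None]
def proj(c,pts):
    E=np.linalg.inv(np.array(c["extrinsics"]))
    return cv2.projectPoints(np.array(pts,float),cv2.Rodrigues(E[:3,:3])[0],E[:3,3],K(c),np.array(c["dist_coeffs"],float))[0].reshape(-1,2)
def save(c,n): cv2.imwrite(f"pics/{n}.png",c["image"][:,:,::-1])
E
python3 - <<'E'
from h import *
s=robot.read_state(); print(s['time'],s['ee_pos'],np.round(s['ee_rot'],3).tolist())
ims=[]
for n in("scene","top"):
    c=robot.camera(n); save(c,n+"0"); print(n,np.round(c["extrinsics"],2).tolist())
    hsv=cv2.cvtColor(c["image"],cv2.COLOR_RGB2HSV)
    for k,lo,hi in(("blue",(100,120,50),(130,255,255)),("green",(40,80,40),(85,255,255)),("red",(0,150,60),(8,255,255))):
        m=cv2.inRange(hsv,lo,hi); nn,_,st,ce=cv2.connectedComponentsWithStats(m)
        print(k,[(st[i].tolist(),np.round(ce[i]).tolist()) for i in range(1,nn) if st[i][4]>60])
E
```

```text
0.0 [129.67206249 508.47130725 230.73898078] [[-0.969, 0.247, -0.001], [0.247, 0.969, -0.001], [0.0, -0.001, -1.0]]
scene [[0.89, -0.31, 0.34, 210.64], [-0.46, -0.59, 0.66, -592.88], [-0.0, -0.75, -0.66, 597.61], [0.0, 0.0, 0.0, 1.0]]
blue [([389, 90, 19, 26, 322], [398.0, 103.0]), ([230, 110, 48, 18, 410], [252.0, 119.0]), ([229, 348, 26, 72, 570], [240.0, 382.0])]
green [([450, 113, 33, 16, 273], [466.0, 120.0]), ([388, 129, 12, 11, 64], [394.0, 134.0]), ([548, 146, 12, 33, 310], [554.0, 162.0]), ([56, 170, 194, 250, 18137], [164.0, 289.0]), ([528, 186, 32, 69, 1313], [548.0, 221.0]), ([255, 216, 22, 40, 622], [266.0, 236.0]), ([0, 399, 24, 21, 263], [8.0, 412.0])]
red [([322, 21, 20, 22, 247], [331.0, 30.0]), ([197, 121, 18, 14, 146], [205.0, 127.0]), ([266, 125, 22, 21, 208], [276.0, 135.0]), ([243, 135, 15, 21, 151], [249.0, 145.0]), ([347, 161, 57, 51, 479], [378.0, 187.0]), ([396, 166, 7, 12, 62], [399.0, 172.0]), ([391, 204, 69, 89, 1847], [422.0, 249.0]), ([328, 207, 27, 27, 186], [341.0, 222.0]), ([294, 229, 21, 48, 241], [304.0, 252.0]), ([374, 230, 27, 40, 377], [385.0, 2
[... 870 characters left out ...]
232.0]), ([171, 341, 389, 79, 14766], [426.0, 392.0]), ([87, 347, 44, 62, 954], [110.0, 367.0]), ([135, 410, 18, 10, 99], [142.0, 416.0])]
red [([326, 36, 19, 28, 131], [334.0, 47.0]), ([333, 45, 126, 69, 2052], [374.0, 86.0]), ([258, 88, 30, 44, 717], [273.0, 104.0]), ([315, 94, 67, 111, 2724], [346.0, 156.0]), ([355, 103, 13, 21, 85], [361.0, 113.0]), ([183, 114, 66, 43, 1287], [216.0, 135.0]), ([384, 121, 101, 56, 2508], [433.0, 145.0]), ([381, 164, 13, 30, 93], [385.0, 176.0]), ([399, 168, 60, 31, 811], [431.0, 181.0]), ([87, 185, 53, 21, 723], [112.0, 195.0]), ([111, 215, 30, 26, 491], [125.0, 227.0]), ([224, 323, 21, 13, 195], [234.0, 330.0]), ([140, 340, 26, 22, 315], [154.0, 349.0])]
```

View pics/top0.png

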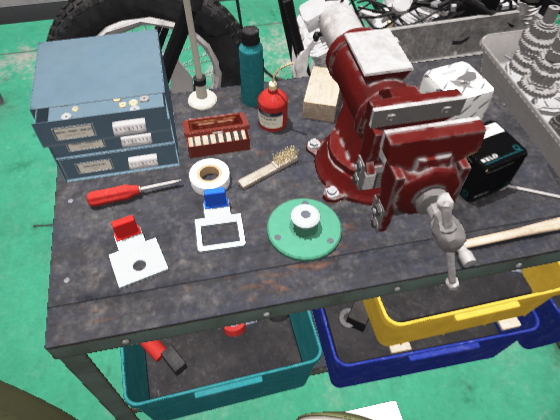

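View pics/scene0.png

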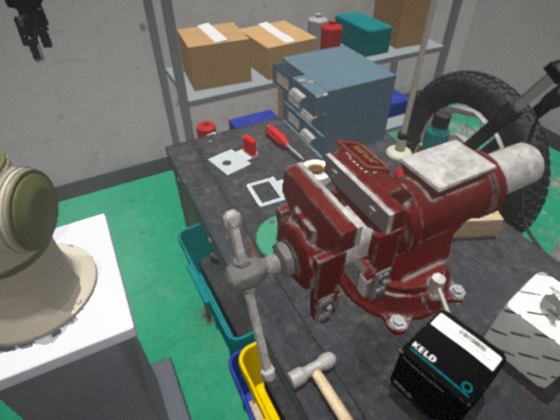

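The top view shows the oblong link with its eye at about (220,232) and the blue grip at (215,198). The anchor is at about (304,230), with its head at (305,216). The scene view mostly shows the vice hiding the anchor.

```bash
python3 - <<'E'
from h import *
c=robot.camera("top"); im=c["image"]; hsv=cv2.cvtColor(im,cv2.COLOR_RGB2HSV)
w=cv2.inRange(hsv,(0,0,150),(180,70,255))
cs,hi=cv2.findContours(w,cv2.RETR_CCOMP,cv2.CHAIN_APPROX_NONE)
for i,q in enumerate(cs):
    x,y,ww,h=cv2.boundingRect(q)
    if cv2.contourArea(q)>150 and 90<x<340 and 180<y<300:
        P=ray(c,q.reshape(-1,2),6.0); r=cv2.minAreaRect(P[:,:2].astype(np.float32)); print('white',(x,y,ww,h),'hole' if hi[0][i][3]>=0 else 'outer',np.round(r[0],1),np.round(r[1],1),round(r[2],1))
        (hx,hy)=q.reshape(-1,2).mean(0)
        if x>280: P=ray(c,q.reshape(-1,2),48.); print(' head48',cv2.minEnclosingCircle(P[:,:2].astype(np.float32)))
g=cv2.inRange(hsv,(40,80,40),(85,255,255)); n,l,st,ce=cv2.connectedComponentsWithStats(g); k=l[240,285]or l[250,305]
q=max(cv2.findContours((l==k).astype(np.uint8),cv2.RETR_EXTERNAL,cv2.CHAIN_APPROX_NONE)[0],key=len)
P=ray(c,q.reshape(-1,2),10.); print('foot',cv2.minEnclosingCircle(P[:,:2].astype(np.float32)),cv2.fitEllipse(P[:,:2].astype(np.float32)))
b=cv2.inRange(hsv,(100,120,50),(130,255,255)); b[:,300:]=0
P=ray(c,np.argwhere(b)[:,::-1],40.); print('blue@40',P[:,:2].mean(0),cv2.minAreaRect(P[:,:2].astype(np.float32)))
E
```

```text
white (109, 227, 59, 61) outer [485.4 210.5] [108.8  89.2] 13.8
white (194, 203, 52, 49) outer [520.7  55.1] [ 88.5 109.8] 88.0
white (200, 221, 41, 26) hole [500.   55.6] [71.4 48. ] 88.1
white (291, 201, 29, 27) outer [ 507.3 -109. ] [57.3 57.9] 33.2
 head48 ((480.5601501464844, -99.65744018554688), 30.11993980407715)
foot ((476.4361877441406, -98.64283752441406), 71.83860778808594) ((476.54217529296875, -98.99972534179688), (137.21815490722656, 140.82740783691406), 69.99876403808594)
blue@40 [557.00443546  53.32015168] ((557.8643188476562, 53.00970458984375), (43.559669494628906, 46.227752685546875), 88.32804107666016)
```

Call:
{"name": "send_rows", "arguments": {
  "commands": [
    [0, 0, 0.006, 0, 0, 0.113, 0.0854],
    [0, 0, 0.006, 0, 0, 0.113, 0.0854],
    [0, 0, 0.006, 0, 0, 0.113, 0.0854],
    [0, 0, 0.006, 0, 0, 0.113, 0.0854],
    [0, 0, 0.006, 0, 0, 0.113, 0.0854],
    [0, 0, 0.006, 0, 0, 0.113, 0.0854],
    [0, 0, 0.006, 0, 0, 0.113, 0.0854],
    [0, 0, 0.006, 0, 0, 0.113, 0.0854],
    [0, 0, 0.006, 0, 0, 0.113, 0.0854],
    [0, 0, 0.006, 0, 0, 0.113, 0.0854],
    [0, 0, 0.006, 0, 0, 0.113, 0.0854],
    [0, 0, 0.006, 0, 0, 0.113, 0.0854]
  ]
}}

```text
time: 1.15
ee_pos: [129.7, 508.6, 158.8]
ee_rot: [[0.041, 0.999, -0.0], [0.999, -0.041, -0.001], [-0.001, -0.0, -1.0]]
force: [0.5, -0.3, 0.2]
finger_gap: 0.997
finger_force: 0.0
```

Call:
{"name": "send_rows", "arguments": {
  "commands": [
    [-0.025, 0.025, 0, 0, 0, 0, 0.0854],
    [-0.025, 0.025, 0, 0, 0, 0, 0.0854],
    [-0.025, 0.025, 0, 0, 0, 0, 0.0854],
    [-0.025, 0.025, 0, 0, 0, 0, 0.0854],
    [-0.025, 0.025, 0, 0, 0, 0, 0.0854],
    [-0.025, 0.025, 0, 0, 0, 0, 0.0854],
    [-0.025, 0.025, 0, 0, 0, 0, 0.0854],
    [-0.025, 0.025, 0, 0, 0, 0, 0.0854],
    [-0.025, 0.025, 0, 0, 0, 0, 0.0854],
    [-0.025, 0.025, 0, 0, 0, 0, 0.0854],
    [-0.025, 0.025, 0, 0, 0, 0, 0.0854],
    [-0.025, 0.025, 0, 0, 0, 0, 0.0854]
  ]
}}

```text
time: 2.15
ee_pos: [420.0, 196.8, 159.3]
ee_rot: [[0.035, 0.999, -0.0], [0.999, -0.035, 0.0], [0.0, -0.0, -1.0]]
force: [1.2, 1.1, -0.4]
finger_gap: 1.0
finger_force: 0.0
```

Call:
{"name": "send_rows", "arguments": {
  "commands": [
    [-0.025, 0.015, 0, 0, 0, 0, 0.0854],
    [-0.025, 0.015, 0, 0, 0, 0, 0.0854],
    [-0.025, 0.015, 0, 0, 0, 0, 0.0854],
    [-0.025, 0.015, 0, 0, 0, 0, 0.0854],
    [-0.02, 0.015, 0, 0, 0, 0, 0.0854],
    [-0.01, 0.01, 0, 0, 0, 0, 0.0854],
    [0, 0, 0, 0, 0, 0, 0.0854],
    [0, 0, 0, 0, 0, 0, 0.0854]
  ]
}}

```text
time: 2.82
ee_pos: [499.3, 65.8, 159.0]
ee_rot: [[0.036, 0.999, -0.001], [0.999, -0.036, 0.0], [0.0, -0.001, -1.0]]
force: [-0.7, 0.8, 0.0]
finger_gap: 1.004
finger_force: 0.0
```

```bash
cat >> h.py <<'E'
def st():
    s=robot.read_state(); print('t',round(s['time'],2),np.round(s['ee_pos'],1),'y',np.round(np.array(s['ee_rot'])[:,1],3),'z',np.round(np.array(s['ee_rot'])[:,2],3),'F',np.round(s['force'],1),s['finger_gap'],s['finger_force'],np.round(s['qpos'],1)); return s
E
python3 - <<'E'
from h import *
st(); c=robot.camera("wrist"); save(c,"w1"); hsv=cv2.cvtColor(c["image"],cv2.COLOR_RGB2HSV)
b=cv2.inRange(hsv,(100,120,50),(130,255,255)); n,l,s,ce=cv2.connectedComponentsWithStats(b)
for i in range(1,n):
    if s[i][4]>300:
        P=ray(c,np.argwhere(l==i)[:,::-1],47.)[:,:2].astype(np.float32); print(s[i],cv2.minAreaRect(P),P.mean(0))
E
```

```text
t 2.82 [499.3  65.8 159. ] y [ 0.999 -0.036 -0.001] z [-0.001  0.    -1.   ] F [-0.7  0.8  0. ] 1.0041415612938833 0.0 [-5.9 19.3 95.3  0.  65.4 -3.8]
[ 352  183   34   65 1814] ((563.93896484375, 57.98175048828125), (49.67054748535156, 24.27345085144043), 88.19244384765625) [563.9365   58.75364]
```

View pics/w1.png

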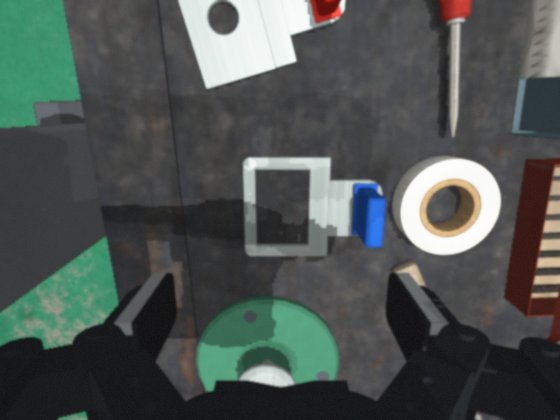

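Wrist view: the link's eye is at about (287,207), the grip at (368,215), and a tape roll stands just beyond the grip, with its left edge at (392,205). I need to check the finger clearance there.

```bash
python3 - <<'E'
from h import *
c=robot.camera("wrist"); t=robot.camera("top"); print(np.round(c["extrinsics"],3).tolist())
def q(c,box):
    hsv=cv2.cvtColor(c["image"],cv2.COLOR_RGB2HSV); w=cv2.inRange(hsv,(0,0,140),(180,70,255))
    x0,y0,x1,y1=box; m=np.zeros_like(w); m[y0:y1,x0:x1]=w[y0:y1,x0:x1]
    cs,hi=cv2.findContours(m,cv2.RETR_CCOMP,cv2.CHAIN_APPROX_NONE)
    return [(a.reshape(-1,2),hi[0][i][3]>=0) for i,a in enumerate(cs) if cv2.contourArea(a)>150]
for a,h in q(c,(225,140,350,270)):
    for z in (0,6): r=cv2.minAreaRect(ray(c,a,z)[:,:2].astype(np.float32)); print('link',h,z,np.round(r[0],1),np.round(r[1],1),round(r[2],1))
for nm,cam,box in(("w",c,(389,140,510,265)),("t",t,(185,155,235,196))):
    for a,h in q(cam,box):
        for z in (0,20,30,40):
            P=ray(cam,a,z)[:,:2]; e=cv2.fitEllipse(P.astype(np.float32)); print('tape',nm,h,z,np.round(e[0]+e[1],1))
hsv=cv2.cvtColor(c["image"],cv2.COLOR_RGB2HSV); b=cv2.inRange(hsv,(100,120,50),(130,255,255)); b[:,:340]=0;b[:,390:]=0
v=hsv[:,:,2]; print([ (r,[int(x) for x in v[r,348:390:2]]) for r in (200,230)])
cv2.imwrite("pics/w1c.png",cv2.resize(c["image"][140:270,330:450,::-1],None,fx=4,fy=4,interpolation=2))
print('vice pts', [np.round(ray(t,[[320,190],[325,160],[372,222]],z)[:,:2]).tolist() for z in (20,100,200)])
E
```

```text
[[0.999, -0.032, -0.009, 500.958], [-0.033, -0.959, -0.28, 137.031], [0.0, 0.28, -0.96, 301.303], [0.0, 0.0, 0.0, 1.0]]
link False 0 [513.1  62.1] [69.7 92.9] 88.1
link False 6 [512.8  63.6] [68.3 91.1] 88.1
tape w False 0 [646.2  48.2  86.8  88.6]
tape w False 20 [636.6  54.1  81.   82.8]
tape w False 30 [631.8  57.1  78.2  79.8]
tape w False 40 [626.9  60.   75.3  76.9]
tape w True 0 [646.5  48.   52.7  52.9]
tape w True 20 [636.8  53.9  49.2  49.4]
tape w True 30 [632.   56.8  47.4  47.7]
tape w True 40 [627.2  59.8  45.7  45.9]
tape t False 0 [703.3  68.   16.9 149.1]
tape t False 20 [683.9  68.1  16.4 145.1]
tape t False 30 [674.2  68.2  16.2 143.2]
tape t False 40 [664.5  68.2  16.  141.2]
[(200, [209, 163, 112, 109, 112, 96, 92, 92, 90, 95, 119, 169, 193, 196, 197, 199, 197, 198, 186, 122, 83]), (230, [188, 127, 115, 121, 103, 93, 93, 92, 96, 139, 186, 216, 234, 240, 240, 239, 238, 222, 138, 91, 90])]
vice pts [[[551.0, -150.0], [626.0, -181.0], [457.0, -224.0]], [[488.0, -126.0], [555.0, -153.0], [404.0, -191.0]], [[409.0, -95.0], [466.0, -119.0], [338.0, -151.0]]]
```

View pics/w1c.png

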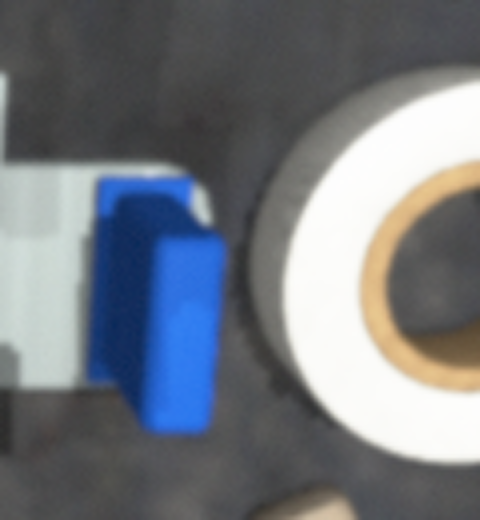

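The crop shows the grip's top face centred at crop (185,333), or full-frame (376,223). The tape's base edge is at crop (250,250), close beyond the tail. I'll triangulate both and get the tape height.

```bash
python3 - <<'E'
from h import *
c=robot.camera("wrist"); t=robot.camera("top"); np.set_printoptions(suppress=True,precision=1)
print('griptop',ray(c,[[376.2,223.3]],47.),'corners',ray(c,[[369.5,198.75],[386.25,198.75],[383,248],[366.25,248]],47.)[:,:2])
print('tape base edge',ray(c,[[392.5,202.5]],0.),'top edge',[ray(c,[[401,210]],z)[0] for z in(15,20,25,30)])
hsv=cv2.cvtColor(t["image"],cv2.COLOR_RGB2HSV); w=cv2.inRange(hsv,(0,0,150),(180,70,255)); w[:155]=0;w[197:]=0;w[:,:185]=0;w[:,:]=w; w[:,233:]=0
b=cv2.inRange(hsv,(10,70,80),(25,200,255)); 
hull=cv2.convexHull(np.argwhere(w)[:,::-1].astype(np.int32)); e=cv2.fitEllipse(hull); print('top tape ell',e)
tt=np.argwhere(b)[:,::-1]; tt=tt[(abs(tt[:,0]-210)<14)&(abs(tt[:,1]-177)<12)]; print('tan',len(tt),tt.mean(0) if len(tt) else 0)
for z in(0,10,20,30,40): print(z,ray(t,[e[0]],z)[0])
cv2.imwrite("pics/t1c.png",cv2.resize(t["image"][150:290,180:360,::-1],None,fx=4,fy=4,interpolation=2))
E
```

```text
griptop [[569.7  52.8  47. ]] corners [[564.   71.9]
 [576.3  71.5]
 [575.7  32.8]
 [562.9  33.2]]
tape base edge [[595.8  55.8   0. ]] top edge [array([598.5,  53.2,  15. ]), array([596.8,  54.6,  20. ]), array([595.1,  56.1,  25. ]), array([593.4,  57.6,  30. ])]Traceback (most recent call last):
  File "<stdin>", line 7, in <module>
cv2.error: OpenCV(4.12.0) /io/opencv/modules/imgproc/src/shapedescr.cpp:361: error: (-201:Incorrect size of input array) There should be at least 5 points to fit the ellipse in function 'fitEllipseNoDirect'
```

Call:
{"name": "send_rows", "arguments": {
  "commands": [
    [-0.0026, 0.0176, 0.02, 0, 0, 0, 0.036],
    [-0.0027, 0.0177, 0.02, 0, 0, 0, 0.036],
    [-0.0026, 0.0176, 0.02, 0, 0, 0, 0.036],
    [-0.0027, 0.0177, 0.02, 0, 0, 0, 0.036],
    [0, 0, 0, 0, 0, 0, 0.036],
    [0, 0, 0, 0, 0, 0, 0.036]
  ]
}}

```text
time: 3.57
ee_pos: [569.2, 52.9, 78.3]
ee_rot: [[0.034, 0.999, -0.002], [0.999, -0.034, 0.0], [0.0, -0.002, -1.0]]
force: [-0.4, -0.4, 1.2]
finger_gap: 0.423
finger_force: 0.0
```

```bash
python3 - <<'E'
from h import *
st(); c=robot.camera("wrist"); save(c,"w2")
E
```

```text
t 3.57 [569.2  52.9  78.3] y [ 0.999 -0.034 -0.002] z [-0.002  0.    -1.   ] F [-0.4 -0.4  1.2] 0.42314184136354227 0.0 [-6.4 32.9 87.8  0.  59.5 -4.5]
```

View pics/w2.png

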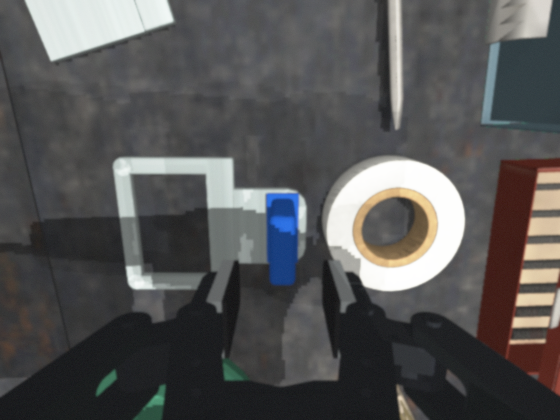

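The grip (267–298, 195–285) lies centred between the fingers (tips at about 237 and 325). Descend and close.

Call:
{"name": "send_rows", "arguments": {
  "commands": [
    [0, 0, 0.013, 0, 0, 0, 0.036],
    [0, 0, 0.013, 0, 0, 0, 0.036],
    [0, 0, 0.013, 0, 0, 0, 0.036],
    [0, 0, 0.013, 0, 0, 0, 0.036],
    [0, 0, 0, 0, 0, 0, 0.036]
  ]
}}

```text
time: 4.03
ee_pos: [568.4, 53.0, 26.6]
ee_rot: [[0.034, 0.999, -0.002], [0.999, -0.034, 0.0], [0.0, -0.002, -1.0]]
force: [-0.3, -0.5, -1.5]
finger_gap: 0.422
finger_force: 0.0
```

Call:
{"name": "send_rows", "arguments": {
  "commands": [
    [0, 0, 0, 0, 0, 0, 0.005],
    [0, 0, 0, 0, 0, 0, 0.005],
    [0, 0, 0, 0, 0, 0, 0.005],
    [0, 0, 0, 0, 0, 0, 0.005],
    [0, 0, 0, 0, 0, 0, 0.005],
    [0, 0, 0, 0, 0, 0, 0.005]
  ]
}}

```text
time: 4.53
ee_pos: [570.3, 52.6, 29.0]
ee_rot: [[0.035, 0.999, 0.002], [0.999, -0.035, -0.0], [-0.0, 0.002, -1.0]]
force: [-1.7, 1.6, 6.7]
finger_gap: 0.148
finger_force: 60.9
```

Call:
{"name": "send_rows", "arguments": {
  "commands": [
    [0, 0, -0.01, 0, 0, 0, 0.005],
    [0, 0, -0.022, 0, 0, 0, 0.005],
    [0, 0, -0.025, 0, 0, 0, 0.005],
    [0, 0, -0.025, 0, 0, 0, 0.005],
    [0, 0, -0.025, 0, 0, 0, 0.005],
    [0, 0, -0.025, 0, 0, 0, 0.005],
    [0, 0, 0, -0.1, 0, 0, 0.005],
    [0, 0, 0, -0.1, 0, 0, 0.005],
    [0, 0, 0, -0.1, 0, 0, 0.005],
    [0, 0, 0, -0.1, 0, 0, 0.005],
    [0, 0, 0, -0.1, 0, 0, 0.005],
    [0, 0, 0, -0.11, 0, 0, 0.005]
  ]
}}

```text
time: 5.53
ee_pos: [569.6, 52.3, 161.1]
ee_rot: [[0.035, 0.815, 0.578], [0.999, -0.028, -0.021], [-0.001, 0.578, -0.816]]
force: [0.7, 0.8, -2.4]
finger_gap: 0.148
finger_force: 59.7
```

Call:
{"name": "send_rows", "arguments": {
  "commands": [
    [-0.015, 0, 0, 0, 0, 0, 0.005],
    [-0.02, 0, 0, 0, 0, 0, 0.005],
    [-0.02, 0, 0, 0, 0, 0, 0.005],
    [-0.02, 0, 0, 0, 0, 0, 0.005],
    [-0.02, 0, 0, 0, 0, 0, 0.005],
    [0, 0, 0, 0, 0, 0, 0.005],
    [0, 0, 0, 0, 0, 0, 0.005]
  ]
}}

```text
time: 6.12
ee_pos: [566.3, -43.1, 160.0]
ee_rot: [[0.036, 0.819, 0.573], [0.999, -0.03, -0.021], [0.0, 0.573, -0.819]]
force: [-0.5, 0.7, -2.3]
finger_gap: 0.145
finger_force: 59.7
```

```bash
python3 - <<'E'
from h import *
st(); c=robot.camera("wrist"); save(c,"w3"); t=robot.camera("top"); save(t,"t3"); cv2.imwrite("pics/p3.png",np.hstack([cv2.resize(c["image"],(400,300)),cv2.resize(t["image"][100:310,150:430],(400,300))])[:,:,::-1])
E
```

```text
t 6.12 [566.3 -43.1 160. ] y [ 0.819 -0.03   0.573] z [ 0.573 -0.021 -0.819] F [-0.5  0.7 -2.3] 0.1453453503711242 59.7245979309082 [-21.2  13.4 111.5  27.3  24.1 -41.1]
```

View pics/p3.png

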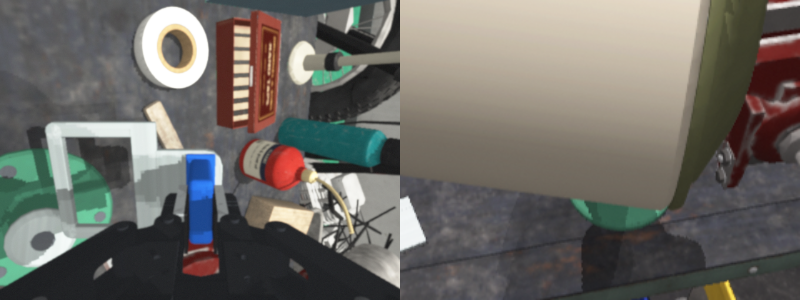

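Left panel (wrist): the link is held straight, with its eye at panel (105,175) and the anchor head at panel (42,240). Right panel (top): the arm hides the anchor. Move above the entry point.

Call:
{"name": "send_rows", "arguments": {
  "commands": [
    [-0.008, -0.006, -0.005, 0, 0, 0, 0.005],
    [-0.01, -0.008, -0.0065, 0, 0, 0, 0.005],
    [-0.01, -0.008, -0.0065, 0, 0, 0, 0.005],
    [-0.01, -0.008, -0.0065, 0, 0, 0, 0.005],
    [-0.011, -0.008, -0.0065, 0, 0, 0, 0.005],
    [-0.01, -0.0076, -0.007, 0, 0, 0, 0.005],
    [0, 0, 0, 0, 0, 0, 0.005],
    [0, 0, 0, 0, 0, 0, 0.005]
  ]
}}

```text
time: 6.88
ee_pos: [505.3, -99.0, 164.6]
ee_rot: [[0.035, 0.819, 0.573], [0.999, -0.029, -0.02], [-0.0, 0.573, -0.819]]
force: [-0.9, -0.1, -1.2]
finger_gap: 0.149
finger_force: 59.7
```

```bash
cat >> h.py <<'E'
def linkpts(s,tw=27.,tu=70.):
    R=np.array(s['ee_rot']); p=np.array(s['ee_pos']); # link x=tool y, link y=tool x, link z=-tool z
    f=lambda u,v,w: p+R[:,1]*(u-tu)+R[:,0]*v-R[:,2]*(w-tw)
    return np.array([f(u,v,6) for u,v in((-23,-34),(-23,34),(23,34),(23,-34))]),np.array([f(u,v,6) for u,v in((-33,-44),(-33,44))])
def overlay(c,s,n,a=(477,-99)):
    im=c["image"][:,:,::-1].copy(); e,o=linkpts(s)
    cv2.polylines(im,[np.round(proj(c,e)).astype(np.int32)],True,(0,0,255),1)
    cv2.polylines(im,[np.round(proj(c,o)).astype(np.int32)],False,(0,0,255),1)
    th=np.linspace(0,6.3,60)
    for r,z in((27,48),(70,10)): cv2.polylines(im,[np.round(proj(c,np.c_[a[0]+r*np.cos(th),a[1]+r*np.sin(th),0*th+z])).astype(np.int32)],True,(255,0,255),1)
    cv2.imwrite(f"pics/{n}.png",im)
E
python3 - <<'E'
from h import *
s=st(); c=robot.camera("wrist"); overlay(c,s,"w4")
E
```

```text
t 6.88 [505.3 -99.  164.6] y [ 0.819 -0.029  0.573] z [ 0.573 -0.02  -0.819] F [-0.9 -0.1 -1.2] 0.14850630150180952 59.70469057559967 [-32.9   6.8 118.8  37.8  28.7 -60.4]
```

View pics/w4.png

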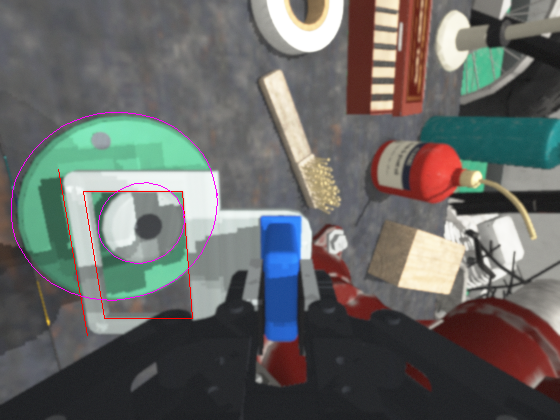

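The overlay shows the real link eye and the foot within about 2 mm of the prediction, both shifted the same way. The eye spans about (88–187, 193–318) and the head is around (145,223). Descend vertically to get the nose below the head rim, then check.

Call:
{"name": "send_rows", "arguments": {
  "commands": [
    [0, -0.003, 0.0043, 0, 0, 0, 0.005],
    [0, -0.004, 0.0057, 0, 0, 0, 0.005],
    [0, -0.004, 0.0057, 0, 0, 0, 0.005],
    [0, -0.004, 0.0057, 0, 0, 0, 0.005],
    [0, -0.004, 0.0057, 0, 0, 0, 0.005],
    [0, -0.004, 0.0057, 0, 0, 0, 0.005],
    [0, -0.004, 0.0057, 0, 0, 0, 0.005],
    [0, -0.004, 0.0057, 0, 0, 0, 0.005],
    [0, -0.003, 0.0043, 0, 0, 0, 0.005],
    [0, 0, 0, 0, 0, 0, 0.005],
    [0, 0, 0, 0, 0, 0, 0.005]
  ]
}}

```text
time: 7.85
ee_pos: [505.3, -98.8, 104.7]
ee_rot: [[0.034, 0.82, 0.572], [0.999, -0.028, -0.019], [0.0, 0.572, -0.82]]
force: [-0.6, 0.8, -1.5]
finger_gap: 0.148
finger_force: 59.6
```

```bash
python3 - <<'E'
from h import *
s=st(); c=robot.camera("wrist"); overlay(c,s,"w5",(478,-99))
E
```

```text
t 7.85 [505.3 -98.8 104.7] y [ 0.82  -0.028  0.572] z [ 0.572 -0.019 -0.82 ] F [-0.6  0.8 -1.5] 0.14751781580600404 59.64512050151825 [-32.9  13.8 122.2  53.8  21.4 -78. ]
```

View pics/w5.png

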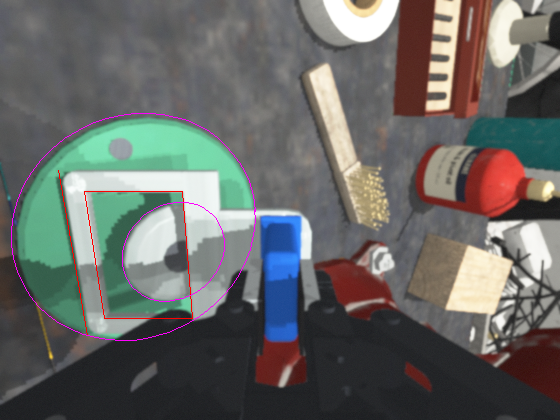

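The nose bar (x 65–95) is outside the head's left edge (125), with no contact force. Draw it towards the neck.

Call:
{"name": "send_rows", "arguments": {
  "commands": [
    [0, 0.002, 0.0015, 0, 0, 0, 0.005],
    [0, 0.003, 0.0023, 0, 0, 0, 0.005],
    [0, 0.003, 0.0023, 0, 0, 0, 0.005],
    [0, 0.003, 0.0023, 0, 0, 0, 0.005],
    [0, 0.003, 0.0023, 0, 0, 0, 0.005],
    [0, 0.003, 0.0023, 0, 0, 0, 0.005],
    [0, 0.003, 0.0023, 0, 0, 0, 0.005],
    [0, 0, 0, 0, 0, 0, 0.005],
    [0, 0, 0, 0, 0, 0, 0.005]
  ]
}}

```text
time: 8.65
ee_pos: [530.3, -100.2, 103.9]
ee_rot: [[0.035, 0.819, 0.572], [0.999, -0.029, -0.02], [0.0, 0.573, -0.82]]
force: [0.1, -0.6, -2.0]
finger_gap: 0.148
finger_force: 59.7
```

Call:
{"name": "send_rows", "arguments": {
  "commands": [
    [0, 0.0013, 0.0072, 0.0764, 0, 0, 0.005],
    [0, 0.0013, 0.0072, 0.0764, 0, 0, 0.005],
    [0, 0.0013, 0.0072, 0.0764, 0, 0, 0.005],
    [0, 0.0013, 0.0072, 0.0764, 0, 0, 0.005],
    [0, 0, 0, 0, 0, 0, 0.005]
  ]
}}

```text
time: 9.07
ee_pos: [548.6, -99.8, 84.4]
ee_rot: [[0.031, 0.941, 0.336], [1.0, -0.03, -0.007], [0.004, 0.336, -0.942]]
force: [0.6, 0.8, -2.5]
finger_gap: 0.144
finger_force: 59.7
```

Call:
{"name": "send_rows", "arguments": {
  "commands": [
    [0, 0.0013, 0.0072, 0.0764, 0, 0, 0.005],
    [0, 0.0013, 0.0072, 0.0764, 0, 0, 0.005],
    [0, 0.0013, 0.0072, 0.0764, 0, 0, 0.005],
    [0, 0.0013, 0.0072, 0.0764, 0, 0, 0.005],
    [0, 0, 0, 0, 0, 0, 0.005],
    [0, 0, 0, 0, 0, 0, 0.005],
    [0, 0, 0, 0, 0, 0, 0.005]
  ]
}}

```text
time: 9.65
ee_pos: [558.1, -99.3, 57.5]
ee_rot: [[0.031, 0.999, 0.041], [1.0, -0.031, 0.005], [0.006, 0.041, -0.999]]
force: [0.7, -0.0, -1.8]
finger_gap: 0.147
finger_force: 59.7
```

```bash
python3 - <<'E'
from h import *
s=st(); c=robot.camera("wrist"); overlay(c,s,"w6",(478,-99))
E
```

```text
t 9.65 [558.1 -99.3  57.5] y [ 0.999 -0.031  0.041] z [ 0.041  0.005 -0.999] F [ 0.7 -0.  -1.8] 0.14679526731689277 59.697861671447754 [-22.5  32.9  91.5   1.4  53.5 -21.5]
```

View pics/w6.png

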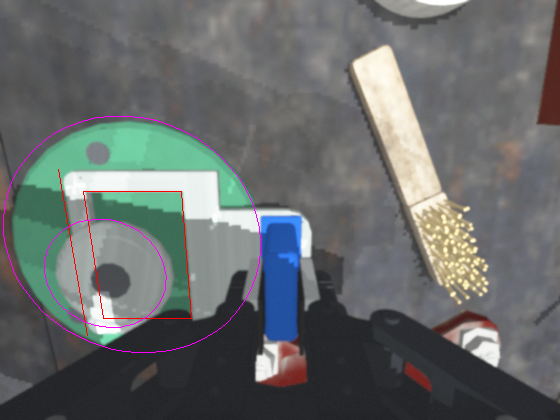

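The nose bar is under the head: the head at (58–172, 220–325) covers the nose corner. Finish levelling and lower onto the foot.

Call:
{"name": "send_rows", "arguments": {
  "commands": [
    [0, 0, 0.003, 0.02, 0, 0, 0.005],
    [0, 0, 0.003, 0.021, 0, 0, 0.005],
    [0, 0, 0.003, 0, 0, 0, 0.005],
    [0, 0, 0.003, 0, 0, 0, 0.005],
    [0, 0, 0.003, 0, 0, 0, 0.005],
    [0, 0, 0.002, 0, 0, 0, 0.005],
    [0, 0, 0, 0, 0, 0, 0.005],
    [0, 0, 0, 0, 0, 0, 0.005]
  ]
}}

```text
time: 10.37
ee_pos: [558.7, -99.5, 40.4]
ee_rot: [[0.031, 1.0, -0.002], [1.0, -0.031, 0.005], [0.005, -0.002, -1.0]]
force: [-0.1, 0.2, -1.4]
finger_gap: 0.145
finger_force: 59.7
```

Call:
{"name": "send_rows", "arguments": {
  "commands": [
    [0, 0, 0.001, 0, 0, 0, 0.005],
    [0, 0, 0.001, 0, 0, 0, 0.005],
    [0, 0, 0, 0, 0, 0, 0.005]
  ]
}}

```text
time: 10.62
ee_pos: [559.0, -99.6, 39.0]
ee_rot: [[0.031, 1.0, -0.001], [1.0, -0.031, 0.005], [0.005, -0.002, -1.0]]
force: [0.5, 0.7, 2.0]
finger_gap: 0.145
finger_force: 60.3
```

Call:
{"name": "send_rows", "arguments": {
  "commands": [
    [0, 0, 0.0003, 0, 0, 0, 0.005],
    [0, 0, 0, 0, 0, 0, 0.036],
    [0, 0, 0, 0, 0, 0, 0.036],
    [0, 0, 0, 0, 0, 0, 0.036],
    [0, 0, 0, 0, 0, 0, 0.036],
    [0, 0, -0.01, 0, 0, 0, 0.036],
    [0, 0, -0.02, 0, 0, 0, 0.036],
    [0, 0, -0.03, 0, 0, 0, 0.036],
    [0, 0, -0.03, 0, 0, 0, 0.036],
    [0, 0, -0.03, 0, 0, 0, 0.036],
    [0, 0, 0, 0, 0, 0, 0.036],
    [0, 0, 0, 0, 0, 0, 0.036]
  ]
}}

```text
time: 11.62
ee_pos: [559.6, -100.4, 160.3]
ee_rot: [[0.031, 1.0, 0.001], [1.0, -0.031, 0.003], [0.003, 0.001, -1.0]]
force: [0.3, -0.3, -1.7]
finger_gap: 0.424
finger_force: 0.0
```

```bash
python3 - <<'E'
from h import *
s=st(); c=robot.camera("wrist"); save(c,"w7")
E
```

```text
t 11.62 [ 559.6 -100.4  160.3] y [ 1.    -0.031  0.001] z [ 0.001  0.003 -1.   ] F [ 0.3 -0.3 -1.7] 0.42418237044205115 0.0 [-22.1  26.9  83.9   0.2  69.3 -20.4]
```

View pics/w7.png

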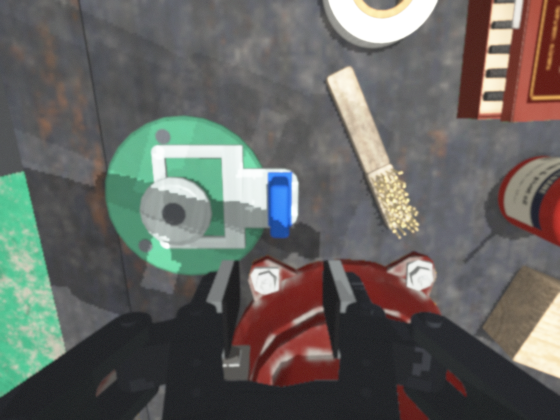

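The link lies flat on the foot with its nose under the head (174,210). The grip at (281,205) is free and the gripper is clear, so I'm handing in.

```bash
python3 -c "
from rig import robot; print(robot.close_job())"
```

```text
the job is handed in; nothing more can be done
None
```

The blue-gripped link lies flat on the green foot with its nose under the stud head, the gripper has let go and is clear, the red-gripped link was never touched, and the job was handed in at about 11.7 s.

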